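Register the brick wall set piece on the stop-motion stage

ROBOT

A 6-joint arm with a two-finger parallel gripper is mounted at the origin on the work surface. World frame = base frame: x ahead of the robot, y to its left, z up, the work surface at z = 0. Lengths are in m, angles in rad, forces in N, time in s.
With the tool pointing down it reaches from about 0.275 to 0.825 m from the base axis. Payload 5.2 kg.
Tool frame: the origin (TCP) lies at the very end of the fingers, on their centre line; the grasp point (between the pads) lies robot.tcp_to_grasp behind it (robot.tcp_to_grasp is the distance from the TCP to the grasp point, in m); z points along the fingers, y is the direction in which the jaws open and shut (so a half turn about z gives the same grasp; the last joint's range is limited). The gripper opens to 93 mm and grips with 3 to 60 N. Pads are 15 mm wide; open, the fingers measure 128 mm over their backs; the gripper's body (75 mm by 188 mm) begins 65 mm behind the grasp point.
Start: joints at [-1.318, 0.259, 1.535, -0, 1.348, -0.203], TCP at [0.242, -0.494, 0.219] pointing down, gripper open.
Joint ranges: [-3.14, 3.14], [-0.91, 2.08], [0.19, 2.58], [-1.22, 4.36], [0.22, 2.71], [-3.12, 3.12]. Speed limits (rad/s): [2.57, 2.57, 3.14, 3.14, 3.14, 3.14].

INTERFACE

Orientations are given as a unit quaternion [x, y, z, w].
In Python, from bench import robot, read_camera, get_calibration, job gives the robot as it stands.
- The arm moves only by the tool arm_command, never from a script. Its argument "series" is a list of rows, each an object with "linear": the shift along the tool's x, y, z in m, a list of three; "roll": the turn about the tool's z in rad; "gripper": the opening, from 0 (shut) to 1 (fully open). In form: [{"linear": [dx, dy, dz], "roll": roll, "gripper": gripper}, ...]. A call has 1 to 12 rows; each row shifts and turns the commanded pose from where the row before left it, along the tool's axes as they then stand; what a row does not reach is not made up. A row lasts 1/12 s, in which the tool goes at most 41.7 mm and 7.16 degrees, less where a joint would pass 70% of its speed; a pose out of reach is approached as far as the arm can. A call with a gripper value outside its range is refused whole. The fingers move at their own pace and stop on an object; "newtons" is the grip in N (left out, the last holds). Time passes only in rows, so rows that do not move let the fingers close. It gives the time, the measured TCP pose, the force and the opening at its end, in the units of the state.
- robot.get_state(): the state, without advancing time (a new reading comes with each control period).
- read_camera(name): name is "scene" or "side" or "wrist"; returns (picture, depth): 480x640x3 uint8, red, green, blue; 480x640 float32, m along the optical axis (not along the pixel's ray), 0 where there is no reading.
- get_calibration(name): a dict with "fx", "fy", "cx", "cy" (pixels), "dist_coeffs" ([k1, k2, p1, p2, k3] as OpenCV has them; the pictures are not rectified), "eye" and "orientation" of the camera in the world. Camera axes: x right, y down, z forward; pixel columns grow to the right and rows downward; lengths in m; the calibration is good to about 2 mm. A picture is of the moment at which its call begins: read the wrist's pose just before it. get_calibration takes no time and is no camera call; for the wrist camera it gives the pose at the moment of the call.
- job.close_job(): hands the job in, once; it reports no verdict.
The state is a dict: "t": time; "joints": joint angles; "joint_velocities": joint speeds; "joint_efforts": joint torques, N m; "tool_pos": TCP position; "ee_rot": TCP orientation; "force": force on the tool from outside, world axes, zero at the start; "wrist_torque": the same for the moment, N m; "gripper_width": opening from 0.0 (shut) to 1.0 (fully open).
Only numpy, scipy, OpenCV 4.12 (cv2) and the standard library are available. Lean on these libraries where they do the work, as an engineer would, in place of code of your own. Each camera call takes 0.05 s, during which the arm holds its last target.

TASK

Pick up the little brick wall whose plywood plate has two holes in it and lower it onto the registration base, the round hole over the round pin and the rectangular slot over the diamond pin. Keep hold of it until both pins are well inside their holes, do not drop it on; then let go and leave it lying flat and fully home on the base. Leave the other wall, on the plate without holes, where it is.

Things in the scene. Friction and masses are not known exactly. Their poses are not given: they have to be found in the camera images.
- wall_piece: Loose set piece, 0.15 to 0.31 kg: plywood plate 200 (x) by 90 (y) by 8 mm with a miniature brick wall to grip, 80 long (x), 18 thick (y), in its middle, from 8 to 64 mm above the underside. Through holes on the centre line: round, 30 mm wide, at x = -75 mm; rectangular slot, 38 (x) by 30 (y) mm, at x = +75 mm. Origin: centre of the plate's underside, z up.
- pin_base: Fixed dark steel plate 220 (x) by 110 (y) by 10 mm, rounded at the -x end, square at the other, with two bright pins: round at x = -75, diamond (corners along x and y) at x = +75 mm. Both are 24 mm across for 10 mm, then taper to 6 mm tips 34 mm above the plate. Origin: centre of the underside, on the table, z up. Seated, wall_piece's origin lies 10 mm above it, axes alike, 3 mm play.
- spare_piece: The other set piece, loose: same plate size and wall as wall_piece, but its plate has no holes. It must stay where it is. Origin: centre of the plate's underside, z up.
- round_hole (a point): Centre of wall_piece's round hole at the plate's underside (x = -75 mm in its frame); it tells which end of the wall piece is which.

How it is judged:
By the outcome, as a careful person would: the job done as asked, in the order asked, and still so for the second after the job is handed in, with the robot touching nothing.
It also fails if it takes over 42 s, if anything falls off the work surface, if the arm or the gripper's body presses on something with over 40 N, if the wrist force passes 120 N, or if a joint passes its speed limit or range.

## Working session

There is one attempt and no reset: what is moved stays moved. The work goes in short steps, Python scripts to look and compute and a tool call to move; the robot and the scene stay as the last step left them, time stands still between calls to the robot, and variables do not carry over. Pictures are saved under pics/ and viewed, and the job is handed in when it is done.

Besides the shell and the picture viewer there is one more tool, called after "Request:" as name(argument=value, ...) on one line, values as JSON. arm_command: Moves the arm, as the interface text tells. Its arguments: {"type":"object","properties":{"series":{"type":"array"},"newtons":{"type":"number"}},"required":["series"]}

```bash
ls -la && mkdir -p pics
python3 - <<'E'
from bench import robot, read_camera, get_calibration, job
import cv2, json
s=robot.get_state()
print({k:(v if not hasattr(v,'tolist') else v.tolist()) for k,v in s.items()})
print(robot.tcp_to_grasp)
for n in ("scene","side","wrist"):
    c=get_calibration(n); print(n,c)
    im,d=read_camera(n)
    cv2.imwrite(f"pics/{n}0.png",im[:,:,::-1])
    import numpy as np
    np.save(f"pics/{n}0_d.npy",d); np.save(f"pics/{n}0_im.npy",im)
E
```

```text
total 12
drwxr-xr-x  3 agent agent 4096 Dec  5 18:59 .
drwxr-xr-x 23 root  root  4096 Dec  5 18:59 ..
drwxr-xr-x  2 agent agent 4096 Dec  5 18:59 pics
{'t': 0.0, 'joints': [-1.3177423472587217, 0.259366028921576, 1.5360831665721526, 4.247221349664018e-06, 1.3479546505657025, -0.2027969010115895], 'joint_velocities': [-0.0006435831875181265, 0.0004303635957320712, -0.00013670192307384477, -0.0003019028492256341, 0.0016500096948120666, -0.00012490253298951676], 'joint_efforts': [0.0013060766650596634, -43.73031735420227, -28.399053812026978, 0.07165415911003947, 0.0409455131739378, -0.00013007148936594604], 'tool_pos': [0.24201226028874503, -0.49329888362785834, 0.21780525839625373], 'ee_rot': [0.9741369594449403, 0.22595655364419684, -2.068389126502865e-05, -0.0009053622372627183], 'force': [0.28723630493066193, 0.661867256813697, 0.06005873094963779], 'wrist_torque': [0.01920964342912115, 0.03492298586201818, -0.020922496215595394], 'gripper_width': 0.9989082279194894}
0.0188
scene {'fx': 470.06439036441486, 'fy': 470.06439036441486, 'cx': 319.62062484918647, 'cy': 244.0995420532394,
[... 165 characters left out ...]
88933557,  0.2512304 , -0.11449808, -0.36449378])}
side {'fx': 564.2888700322457, 'fy': 564.2888700322457, 'cx': 319.68438312250913, 'cy': 252.11418614992766, 'dist_coeffs': array([-0.12086511,  0.        ,  0.        ,  0.        ,  0.        ]), 'eye': array([0.13588249, 0.54537403, 0.87800473]), 'orientation': array([-0.28422763,  0.90041231, -0.31630886,  0.0917662 ])}
wrist {'fx': 414.20132762395207, 'fy': 414.20132762395207, 'cx': 322.17627066929884, 'cy': 239.6334388062188, 'dist_coeffs': array([-0.0627159,  0.       ,  0.       ,  0.       ,  0.       ]), 'eye': array([ 0.30446324, -0.4624863 ,  0.38397359]), 'orientation': array([ 0.84181092, -0.52489465, -0.06696883,  0.10656059])}
```

View pics/scene0.png

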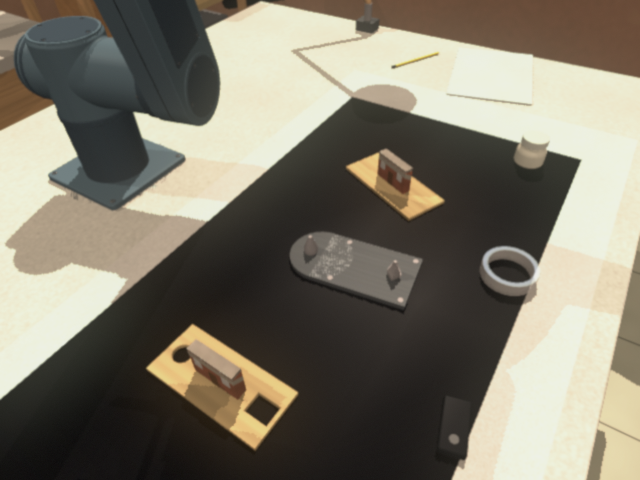

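View pics/side0.png

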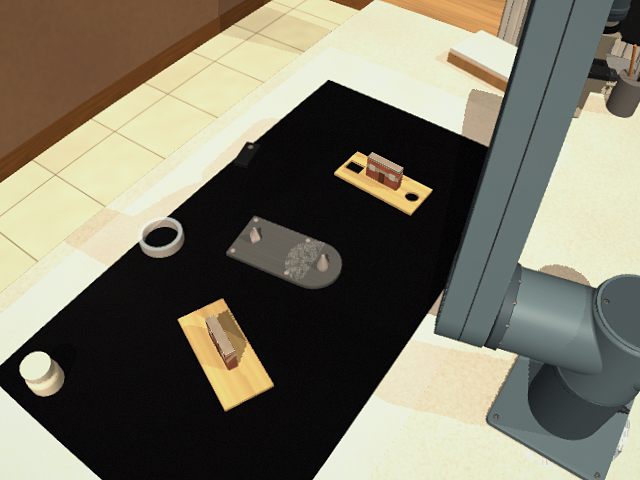

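View pics/wrist0.png

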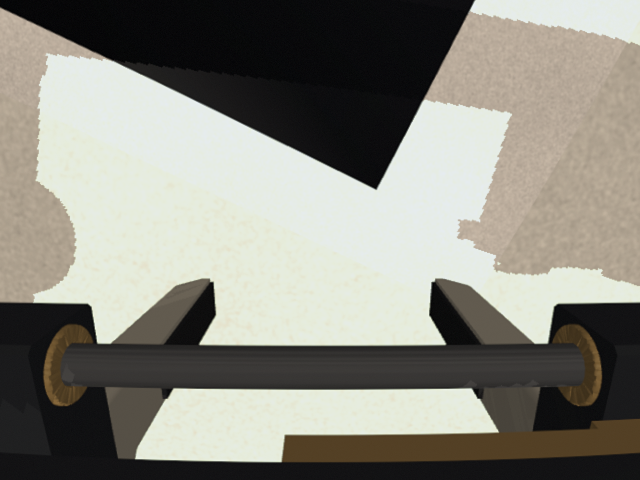

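The scene picture shows the holed piece at about (222,387), with its round hole at (181,353) and slot at (262,408). The base is at (355,270) with its rounded end at left, round pin near (310,243) and diamond pin near (394,270). The spare piece is at (395,185). Next I'll measure these points.

```bash
cat > h.py <<'E'
import numpy as np, cv2
from scipy.spatial.transform import Rotation as R
def K(c): return np.array([[c['fx'],0,c['cx']],[0,c['fy'],c['cy']],[0,0,1.]])
def rays(c,uv):
    uv=np.asarray(uv,float).reshape(-1,1,2)
    n=cv2.undistortPoints(uv,K(c),np.asarray(c['dist_coeffs'])).reshape(-1,2)
    return np.c_[n,np.ones(len(n))]
def onplane(c,uv,z):
    d=R.from_quat(c['orientation']).apply(rays(c,uv)); e=np.asarray(c['eye'])
    return e+d*((z-e[2])/d[:,2])[:,None]
def withdepth(c,uv,dep):
    return np.asarray(c['eye'])+R.from_quat(c['orientation']).apply(rays(c,uv)*np.asarray(dep)[:,None])
def proj(c,P):
    r=R.from_quat(c['orientation']).inv(); P=np.atleast_2d(P)
    rv=r.as_rotvec(); t=-r.apply(np.asarray(c['eye']))
    return cv2.projectPoints(P.astype(float),rv,t,K(c),np.asarray(c['dist_coeffs']))[0].reshape(-1,2)
E
python3 - <<'E'
from h import *
from bench import get_calibration
for n in ("scene","side"):
    c=get_calibration(n); im=np.load(f"pics/{n}0_im.npy"); d=np.load(f"pics/{n}0_d.npy")
    vv,uu=np.mgrid[0:480,0:640]
    P=withdepth(c,np.c_[uu.ravel(),vv.ravel()],d.ravel()).reshape(480,640,3)
    np.save(f"pics/{n}0_P.npy",P)
    hsv=cv2.cvtColor(im,cv2.COLOR_RGB2HSV)
    wood=((hsv[...,0]>8)&(hsv[...,0]<28)&(hsv[...,1]>90)&(hsv[...,2]>120)&(np.abs(P[...,2]-0.008)<0.008)&(d>0)).astype(np.uint8)
    k,l,st,ce=cv2.connectedComponentsWithStats(wood)
    for i in range(1,k):
        if st[i,4]>600:
            m=l==i; Q=P[m]
            print(n,st[i],ce[i].round(1),'z',np.median(Q[:,2]).round(4))
            uv=np.c_[uu[m],vv[m]]
            W=onplane(c,uv,0.008)[:,:2]
            r=cv2.minAreaRect(W.astype(np.float32)*1000); print('  rect',r)
    # base by height 10mm
    for q in ([(355,280),(310,236),(394,262)] if n=='scene' else [(250,255),(323,255),(255,228)]):
        print(q,P[q[1],q[0]],d[q[1],q[0]])
E
```

```text
scene [ 346  152   98   67 2136] [395.4 188.6] z 0.0077
  rect ((535.0184326171875, 246.20272827148438), (93.77689361572266, 205.9862823486328), 66.17573547363281)
scene [ 146  324  152  125 6442] [223.  386.9] z 0.0083
  rect ((523.4442138671875, -274.09637451171875), (92.15821075439453, 202.8505096435547), 87.54989624023438)
(355, 280) [ 0.59702068 -0.02263539  0.0114917 ] 0.7688475
(310, 236) [ 0.49692006 -0.00125456  0.04417361] 0.7970567
(394, 262) [0.64452769 0.01770687 0.04385023] 0.7513934
side [ 334  151   99   64 1980] [383.9 185.7] z 0.0083
  rect ((520.74267578125, -272.282958984375), (96.67129516601562, 202.95225524902344), 87.61296081542969)
side [ 178  299   96  112 4655] [225.3 356.1] z 0.0085
  rect ((531.13916015625, 246.8464813232422), (91.5743637084961, 203.75843811035156), 65.67924499511719)
(250, 255) [0.6244355  0.05760184 0.01163664] 1.099394
(323, 255) [ 0.4938555  -0.00288341  0.04518834] 1.0593611
(255, 228) [ 0.6622566  -0.00451046  0.00831509] 1.1471857
```

Run:
```python
import cv2
a=cv2.imread('pics/scene0.png'); 
cv2.imwrite('pics/z1.png',cv2.resize(a[310:460,130:320],None,fx=4,fy=4,interpolation=cv2.INTER_CUBIC))
cv2.imwrite('pics/z2.png',cv2.resize(a[220:320,280:440],None,fx=5,fy=5,interpolation=cv2.INTER_CUBIC))
```

```text
(no output)
```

View pics/z1.png

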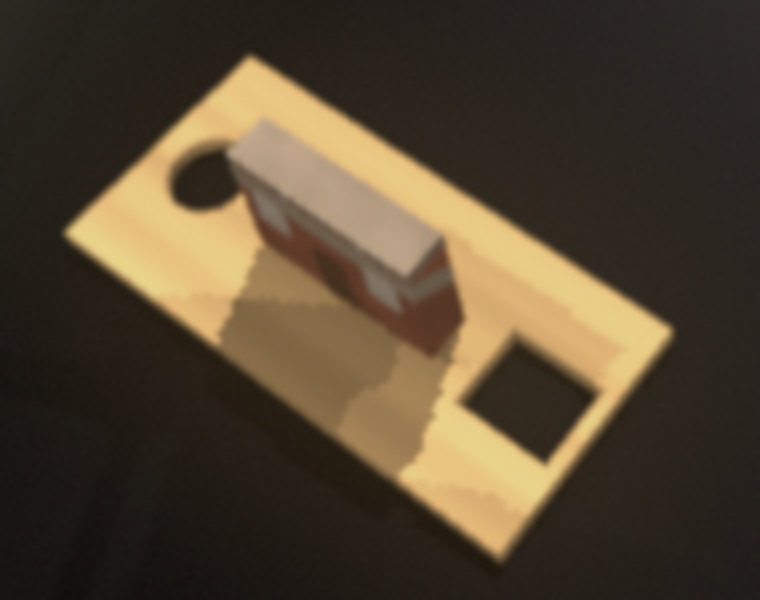

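View pics/z2.png

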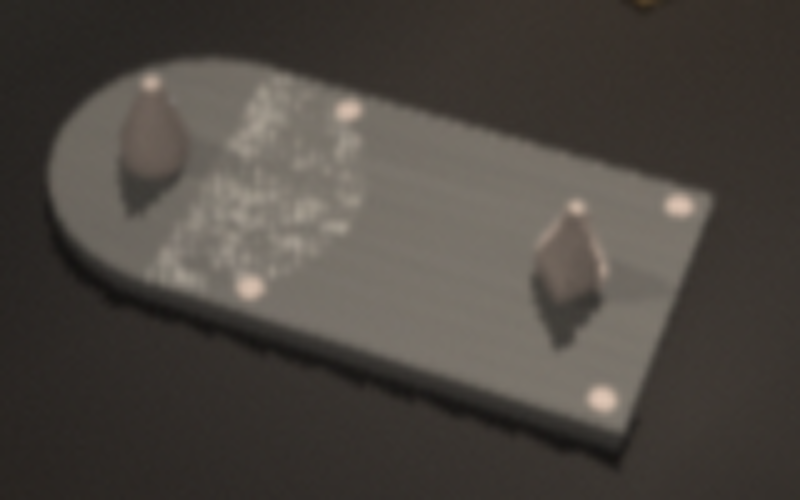

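The zooms show the round hole at scene px (182,353) and the slot at (262,408). The base pin tips are at (310,236), round, and (395,261), diamond. The round ends of both bodies point toward −x. I'll refine the values with both cameras.

Run:
```python
from h import *
from bench import get_calibration
a=cv2.imread('pics/side0.png')
cv2.imwrite('pics/z3.png',cv2.resize(a[205:300,215:350],None,fx=5,fy=5,interpolation=cv2.INTER_CUBIC))
for n in ("scene","side"):
    c=get_calibration(n); im=np.load(f"pics/{n}0_im.npy"); P=np.load(f"pics/{n}0_P.npy")
    vv,uu=np.mgrid[0:480,0:640]
    for nm,(cx,cy) in dict(wall=(.522,-.273),spare=(.533,.2465)).items():
        near=(np.hypot(P[...,0]-cx,P[...,1]-cy)<0.07)
        m=near&(np.abs(P[...,2]-0.064)<0.004)
        W=onplane(c,np.c_[uu[m],vv[m]],0.064)[:,:2]
        print(n,nm,'walltop',m.sum(),cv2.minAreaRect(W.astype(np.float32)*1000), 'med z',np.median(P[m][:,2]))
    # base top plate
    near=(np.hypot(P[...,0]-.57,P[...,1]-.008)<0.14)&(P[...,2]>0.0065)&(P[...,2]<0.0135)
    m=near
    W=onplane(c,np.c_[uu[m],vv[m]],0.010)[:,:2]
    print(n,'base',m.sum(),cv2.minAreaRect(W.astype(np.float32)*1000))
    near=(np.hypot(P[...,0]-.57,P[...,1]-.008)<0.14)&(P[...,2]>0.037)
    k,l,st,ce=cv2.connectedComponentsWithStats(near.astype(np.uint8))
    for i in range(1,k):
        if st[i,4]>3: print(n,'tip',st[i,4],ce[i],P[l==i].mean(0))
```

```text
scene wall walltop 808 ((525.0338134765625, -275.3446044921875), (19.306961059570312, 81.27275848388672), 87.2736587524414) med z 0.06408516049343566
scene spare walltop 275 ((535.4863891601562, 242.6658935546875), (22.618345260620117, 82.86351013183594), 65.4948959350586) med z 0.06351380376221705
scene base 5686 ((572.1124267578125, 6.272926330566406), (220.1571044921875, 113.32121276855469), 8.271815299987793)
scene tip 29 [309.68965517 238.75862069] [ 0.49831897 -0.00458484  0.04112717]
scene tip 28 [394.67857143 263.71428571] [0.64608201 0.0175982  0.04077338]
side wall walltop 264 ((519.838134765625, -271.5356140136719), (23.695133209228516, 81.10630798339844), 87.66671752929688) med z 0.06450128874702465
side spare walltop 489 ((530.8079833984375, 247.17593383789062), (19.220415115356445, 83.40019226074219), 65.48359680175781) med z 0.06436956760217782
side base 4364 ((571.0333251953125, 21.143264770507812), (232.34226989746094, 226.04737854003906), 89.43995666503906)
side tip 21 [253.52380952 230.38095238] [0.64081263 0.02277724 0.0412457 ]
side tip 27 [322.37037037 257.96296296] [0.49247846 0.0010731  0.04129612]
```

View pics/z3.png

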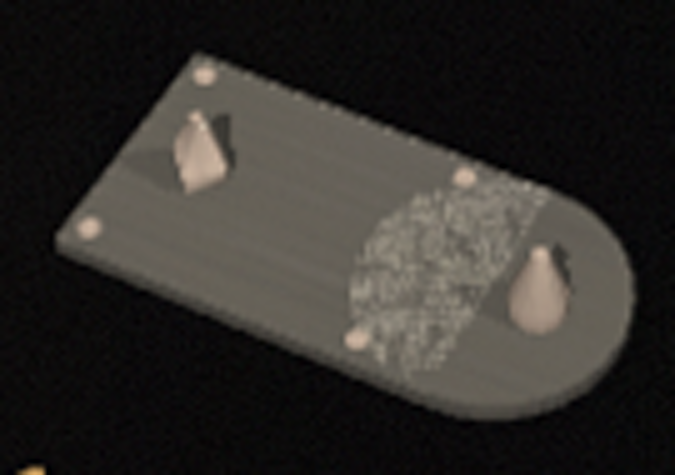

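The averaged wall centre is about (0.522, −0.273) with yaw −2.45°, and the base centre is about (0.570, 0.009) with yaw about 8.4°. First I'll roll to align with the wall, then travel to above it.

Request:
arm_command(series=[{"linear": [0, 0, 0], "roll": 0.1246, "gripper": 1}, {"linear": [0, 0, 0], "roll": 0.1246, "gripper": 1}, {"linear": [0, 0, 0], "roll": 0.1246, "gripper": 1}, {"linear": [0, 0, 0], "roll": 0.1246, "gripper": 1}, {"linear": [0.027, -0.0232, 0.005], "roll": 0, "gripper": 1}, {"linear": [0.027, -0.0232, 0.005], "roll": 0, "gripper": 1}, {"linear": [0.027, -0.0232, 0.005], "roll": 0, "gripper": 1}, {"linear": [0.027, -0.0232, 0.005], "roll": 0, "gripper": 1}, {"linear": [0.027, -0.0232, 0.005], "roll": 0, "gripper": 1}, {"linear": [0.027, -0.0232, 0.005], "roll": 0, "gripper": 1}, {"linear": [0.027, -0.0232, 0.005], "roll": 0, "gripper": 1}, {"linear": [0.027, -0.0232, 0.005], "roll": 0, "gripper": 1}], newtons=25)

```text
t: 1.15
tool_pos: [0.4669, -0.3162, 0.1782]
ee_rot: [1.0, -0.021, -0.0, -0.0]
force: [0.1, -0.4, 0.4]
gripper_width: 1.002
```

Request:
arm_command(series=[{"linear": [0.027, -0.0232, 0.005], "roll": 0, "gripper": 1}, {"linear": [0.027, -0.0232, 0.005], "roll": 0, "gripper": 1}, {"linear": [0, 0, 0], "roll": 0, "gripper": 1}, {"linear": [0, 0, 0], "roll": 0, "gripper": 1}])

```text
t: 1.48
tool_pos: [0.5225, -0.2718, 0.1678]
ee_rot: [1.0, -0.019, -0.001, -0.0]
force: [-0.7, -0.0, 0.2]
gripper_width: 1.002
```

Run:
```python
from h import *
from bench import robot, read_camera, get_calibration
s=robot.get_state(); print(s['t'],s['tool_pos'],s['ee_rot'],s['joints'],s['force'])
x=R.from_quat(s['ee_rot']).apply([1,0,0]); print('heading',np.degrees(np.arctan2(x[1],x[0])), R.from_quat(s['ee_rot']).apply([0,0,1]))
c=get_calibration('wrist'); im,d=read_camera('wrist'); cv2.imwrite('pics/w1.png',im[:,:,::-1]); np.savez('pics/w1.npz',im=im,d=d,tool=s['tool_pos'],q=s['ee_rot'],eye=c['eye'],o=c['orientation'])
vv,uu=np.mgrid[0:480,0:640]
P=withdepth(c,np.c_[uu.ravel(),vv.ravel()],d.ravel()).reshape(480,640,3)
hsv=cv2.cvtColor(im,cv2.COLOR_RGB2HSV)
m=(np.abs(P[...,2]-.064)<.004)&(d>0)&(np.hypot(P[...,0]-.522,P[...,1]+.273)<.08)
W=onplane(c,np.c_[uu[m],vv[m]],0.064)[:,:2]; print('walltop',m.sum(),cv2.minAreaRect(W.astype(np.float32)*1000),np.median(P[m][:,2]))
m=(np.abs(P[...,2]-.008)<.005)&(d>0)&(hsv[...,1]>90)&(hsv[...,2]>100)
W=onplane(c,np.c_[uu[m],vv[m]],0.008)[:,:2]; print('plate',m.sum(),cv2.minAreaRect(W.astype(np.float32)*1000))
```

```text
1.4833 [ 0.52248234 -0.27183008  0.16777767] [ 9.99811964e-01 -1.93741370e-02 -7.08987244e-04 -4.21608842e-04] [-6.68865572e-01  3.66009070e-01  1.51172645e+00 -1.95051037e-04
  1.26549636e+00  9.40740248e-01] [-0.662162   -0.04107385  0.20245051]
heading -2.220218722563484 [-1.40137124e-03  8.70531159e-04 -9.99998639e-01]
walltop 3065 ((523.140869140625, -273.7379150390625), (17.561086654663086, 80.47539520263672), 87.44669342041016) 0.06395173673898202
plate 5476 ((522.8231811523438, -273.4422912597656), (90.79169464111328, 199.61585998535156), 87.76383209228516)
```

View pics/w1.png

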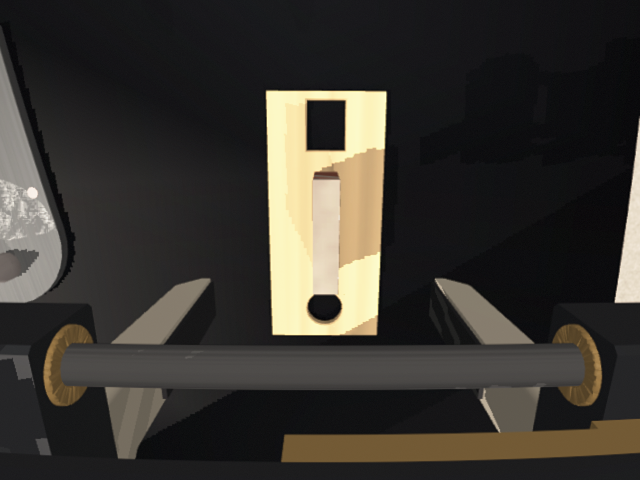

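The wrist picture shows the holed plate under the jaws, slot at (326,125), round hole at (324,305) and wall top at (326,235). It gives the wall centre at (0.523, −0.2736) and yaw −2.4°, in agreement with the other cameras. I'll descend next.

Request:
arm_command(series=[{"linear": [0.0005, 0.0018, 0.02], "roll": 0.003, "gripper": 1}, {"linear": [0, 0, 0.025], "roll": 0, "gripper": 1}, {"linear": [0, 0, 0.025], "roll": 0, "gripper": 1}, {"linear": [0, 0, 0.025], "roll": 0, "gripper": 1}, {"linear": [0, 0, 0.02], "roll": 0, "gripper": 1}, {"linear": [0, 0, 0.015], "roll": 0, "gripper": 1}, {"linear": [0, 0, 0.01], "roll": 0, "gripper": 1}, {"linear": [0, 0, 0.005], "roll": 0, "gripper": 1}, {"linear": [0, 0, 0], "roll": 0, "gripper": 1}, {"linear": [0, 0, 0], "roll": 0, "gripper": 1}])

```text
t: 2.37
tool_pos: [0.5222, -0.2762, 0.0243]
ee_rot: [1.0, -0.023, 0.0, 0.0]
force: [-0.6, -0.8, 0.6]
gripper_width: 0.998
```

Request:
arm_command(series=[{"linear": [0.0008, -0.0026, 0.001], "roll": 0, "gripper": 1}, {"linear": [0, 0, 0], "roll": 0, "gripper": 1}, {"linear": [0, 0, 0], "roll": 0, "gripper": 1}])

```text
t: 2.62
tool_pos: [0.5236, -0.2729, 0.0235]
ee_rot: [1.0, -0.023, 0.001, 0.0]
force: [0.0, 1.0, 0.2]
gripper_width: 0.997
```

Run:
```python
from h import *
from bench import robot, read_camera, get_calibration
s=robot.get_state(); print(s['t'],s['tool_pos'],s['ee_rot'],s['force'])
x=R.from_quat(s['ee_rot']).apply([1,0,0]); print('heading',np.degrees(np.arctan2(x[1],x[0])))
```

```text
2.6167 [ 0.52360571 -0.27290588  0.02349796] [ 9.99744487e-01 -2.25929968e-02  5.80857301e-04  4.24041861e-04] [0.02632569 0.98365157 0.16091412]
heading -2.5891599115362816
```

Request:
arm_command(series=[{"linear": [0, 0, 0], "roll": 0, "gripper": 0}, {"linear": [0, 0, 0], "roll": 0, "gripper": 0}, {"linear": [0, 0, 0], "roll": 0, "gripper": 0}, {"linear": [0, 0, 0], "roll": 0, "gripper": 0}, {"linear": [0, 0, 0], "roll": 0, "gripper": 0}, {"linear": [0, 0, 0], "roll": 0, "gripper": 0}, {"linear": [0, 0, 0], "roll": 0, "gripper": 0}, {"linear": [0, 0, 0], "roll": 0, "gripper": 0}, {"linear": [0, 0, 0], "roll": 0, "gripper": 0}, {"linear": [0, 0, 0], "roll": 0, "gripper": 0}], newtons=30)

```text
t: 3.45
tool_pos: [0.5231, -0.2728, 0.0226]
ee_rot: [1.0, -0.023, -0.0, -0.0]
force: [0.1, -0.6, 0.4]
gripper_width: 0.327
```

Request:
arm_command(series=[{"linear": [0, 0, 0], "roll": 0, "gripper": 0}, {"linear": [0, 0, 0], "roll": 0, "gripper": 0}, {"linear": [0, 0, 0], "roll": 0, "gripper": 0}, {"linear": [0, 0, 0], "roll": 0, "gripper": 0}, {"linear": [0, 0, 0], "roll": 0, "gripper": 0}, {"linear": [0, 0, 0], "roll": 0, "gripper": 0}])

```text
t: 3.95
tool_pos: [0.5231, -0.2729, 0.0227]
ee_rot: [1.0, -0.023, 0.0, 0.0]
force: [0.3, -0.8, -0.2]
gripper_width: 0.198
```

The jaws stopped at about 18 mm, the wall's thickness. Lifting now.

Request:
arm_command(series=[{"linear": [0, 0, -0.005], "roll": 0, "gripper": 0}, {"linear": [0, 0, -0.01], "roll": 0, "gripper": 0}, {"linear": [0, 0, -0.015], "roll": 0, "gripper": 0}, {"linear": [0, 0, -0.02], "roll": 0, "gripper": 0}, {"linear": [0, 0, -0.02], "roll": 0, "gripper": 0}, {"linear": [0, 0, -0.015], "roll": 0, "gripper": 0}, {"linear": [0, 0, -0.01], "roll": 0, "gripper": 0}, {"linear": [0, 0, -0.005], "roll": 0, "gripper": 0}, {"linear": [0, 0, 0], "roll": 0, "gripper": 0}, {"linear": [0, 0, 0], "roll": 0, "gripper": 0}])

```text
t: 4.78
tool_pos: [0.5228, -0.2726, 0.1223]
ee_rot: [1.0, -0.023, -0.0, -0.0]
force: [-0.4, -0.6, -2.2]
gripper_width: 0.192
```

```bash
cat > look.py <<'E'
from h import *
from bench import robot, read_camera, get_calibration
def wrist(tag):
    s=robot.get_state(); c=get_calibration('wrist'); im,d=read_camera('wrist'); cv2.imwrite(f'pics/{tag}.png',im[:,:,::-1])
    x=R.from_quat(s['ee_rot']).apply([1,0,0]); hd=np.degrees(np.arctan2(x[1],x[0]))
    print('t',s['t'],'tcp',np.round(s['tool_pos'],4),'head',hd.round(2),'zax',R.from_quat(s['ee_rot']).apply([0,0,1]).round(4),'F',np.round(s['force'],2),'M',np.round(s['wrist_torque'],3),'w',s['gripper_width'])
    vv,uu=np.mgrid[0:480,0:640]
    P=withdepth(c,np.c_[uu.ravel(),vv.ravel()],d.ravel()).reshape(480,640,3)
    np.savez(f'pics/{tag}.npz',im=im,d=d,P=P,tool=s['tool_pos'],q=s['ee_rot'],eye=c['eye'],o=c['orientation'])
    return s,c,im,d,P
E
python3 - <<'E'
from look import *
s,c,im,d,P=wrist('w2')
# plate points in tool frame
T=R.from_quat(s['ee_rot']).inv().apply(P.reshape(-1,3)-s['tool_pos']).reshape(P.shape)
np.save('pics/w2_T.npy',T)
hsv=cv2.cvtColor(im,cv2.COLOR_RGB2HSV)
m=(d>0)&(hsv[...,1]>80)&(hsv[...,2]>90)&(T[...,2]>0)&(T[...,2]<.03)&(np.abs(T[...,1])<.07)&(np.abs(T[...,0])<.14)
Q=T[m]; print(m.sum())
A=np.c_[Q[:,:2],np.ones(len(Q))]; co,*_=np.linalg.lstsq(A,Q[:,2],rcond=None); print('plane z=ax+by+c',co, 'tilt deg',np.degrees(co[:2]))
print(cv2.minAreaRect(Q[:,:2].astype(np.float32)*1000))
E
```

```text
t 4.7833 tcp [ 0.5228 -0.2726  0.1223] head -2.61 zax [-5.e-04  4.e-04 -1.e+00] F [-0.36 -0.59 -2.24] M [0.072 0.014 0.038] w 0.1915614866676311
20520
plane z=ax+by+c [ 0.00157575 -0.00264627  0.01470797] tilt deg [ 0.09028363 -0.15161984]
((8.077018737792969, -0.750335693359375), (183.4833526611328, 90.6478042602539), 0.00550431665033102)
```

View pics/w2.png

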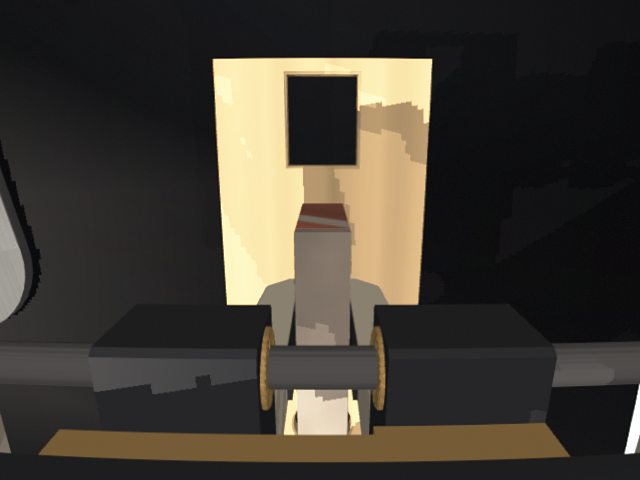

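The wrist picture shows the plate held flat, with its slot at (322,120). In the tool frame the piece centre is about (0, −0.5 mm), tilt is about 0.1°, and the underside is 22.7 mm below the TCP. I'll stop short of the base, beside it, so the wrist camera can see the pins.

Request:
arm_command(series=[{"linear": [0, 0, -0.008], "roll": -0.064, "gripper": 0}, {"linear": [0, 0, -0.01], "roll": -0.064, "gripper": 0}, {"linear": [0, 0, -0.01], "roll": -0.064, "gripper": 0}, {"linear": [0.003, -0.0126, -0.01], "roll": 0, "gripper": 0}, {"linear": [0.006, -0.026, -0.01], "roll": 0, "gripper": 0}, {"linear": [0.006, -0.026, 0], "roll": 0, "gripper": 0}, {"linear": [0.006, -0.026, 0], "roll": 0, "gripper": 0}, {"linear": [0.006, -0.026, 0], "roll": 0, "gripper": 0}, {"linear": [0.005, -0.025, 0], "roll": 0, "gripper": 0}, {"linear": [0.003, -0.013, 0], "roll": 0, "gripper": 0}, {"linear": [0, 0, 0], "roll": 0, "gripper": 0}, {"linear": [0, 0, 0], "roll": 0, "gripper": 0}])

```text
t: 5.83
tool_pos: [0.5351, -0.1141, 0.1704]
ee_rot: [0.997, 0.074, -0.0, 0.0]
force: [0.2, 0.4, -1.8]
gripper_width: 0.187
```

Run:
```python
from look import *
s,c,im,d,P=wrist('w3')
m=(d>0)&(P[...,2]>.036)&(P[...,2]<.05)&(np.hypot(P[...,0]-.57,P[...,1]-.009)<.13)
k,l,st,ce=cv2.connectedComponentsWithStats(m.astype(np.uint8))
for i in range(1,k):
    if st[i,4]>8: print('tip',st[i],ce[i].round(1),P[l==i].mean(0).round(4),P[l==i][:,2].max())
m=(np.abs(P[...,2]-.010)<.003)&(d>0)&(np.hypot(P[...,0]-.57,P[...,1]-.009)<.14)
vv,uu=np.mgrid[0:480,0:640]
W=onplane(c,np.c_[uu[m],vv[m]],0.010)[:,:2]; print('base',m.sum(),cv2.minAreaRect(W.astype(np.float32)*1000))
```

```text
t 5.8333 tcp [ 0.5351 -0.1141  0.1704] head 8.45 zax [-6.e-04 -3.e-04 -1.e+00] F [ 0.18  0.45 -1.79] M [ 0.001  0.008 -0.022] w 0.18702178455667204
tip [143  39  18  18 171] [151.  47.] [0.6439 0.0192 0.0403] 0.04584994061963149
tip [161 250  17  15 187] [168.5 257.5] [ 0.4975 -0.0023  0.0407] 0.04509043579473604
base 30861 ((570.1441040039062, 9.611373901367188), (219.759765625, 110.49948120117188), 8.222001075744629)
```

View pics/w3.png

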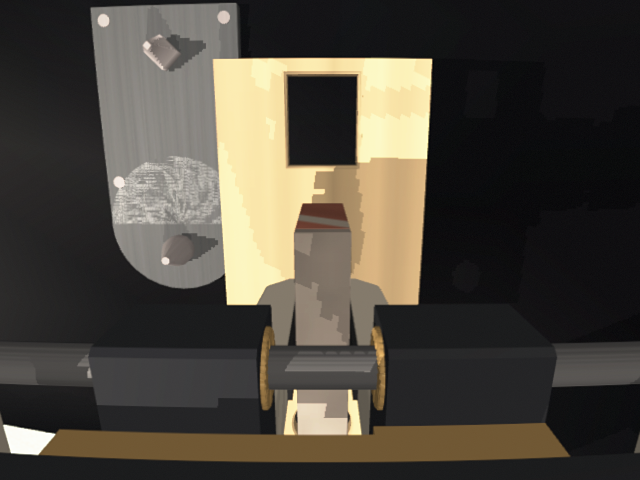

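The picture shows the base at upper left, diamond pin near (160,50) with its tip at about (146,50), and round pin near (178,250) with its tip at about (165,261). The base rectangle fit is 219.8×110.5 mm, which matches its true size. I'll compute the tips as a cross-check.

Run:
```python
from look import *
c=get_calibration('wrist'); z=np.load('pics/w3.npz'); c['eye']=z['eye'];c['orientation']=z['o']
a=cv2.imread('pics/w3.png')
b=np.hstack([cv2.resize(a[20:85,120:200],None,fx=4.5,fy=4.5,interpolation=cv2.INTER_CUBIC),cv2.resize(a[225:290,135:215],None,fx=4.5,fy=4.5,interpolation=cv2.INTER_CUBIC)])
cv2.imwrite('pics/z4.png',b)
tips=onplane(c,[(146,50),(165.5,261)],.044); print(tips.round(4)); v=tips[0]-tips[1]; print(np.linalg.norm(v[:2]),np.degrees(np.arctan2(v[1],v[0])),tips.mean(0))
C=np.array([.5703,.0092]);y=np.radians(8.25);u=np.array([np.cos(y),np.sin(y)])
print(proj(c,[[*(C+.075*u),.044],[*(C-.075*u),.044]]))
x=R.from_quat(z['q']).apply([1,0,0])[:2]; yy=R.from_quat(z['q']).apply([0,1,0])[:2]
off=-0.0002*x-0.0005*yy
D=C-off-z['tool'][:2]; print('move in tool x,y',D@x,D@yy)
```

```text
[[ 0.6411  0.021   0.044 ]
 [ 0.4957 -0.0013  0.044 ]]
0.1471368848102905 8.706218905601533 [0.5683921  0.00983763 0.044     ]
[[147.82579399  44.84420025]
 [165.87505931 260.53762121]]
move in tool x,y 0.05318406738113313 -0.1162436932356328
```

View pics/z4.png

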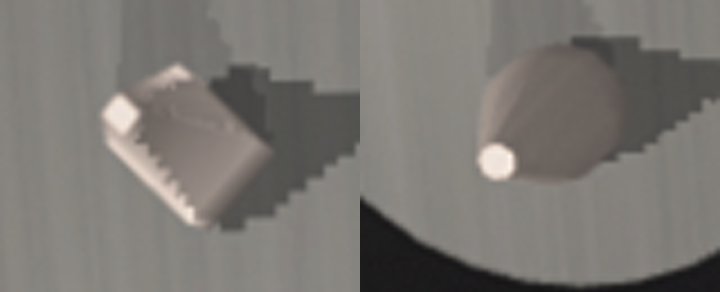

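The tips predicted from the fitted base pose, (147.8,44.8) and (165.9,260.5), match the seen ones at (147.1,45.1) and (165.4,260.8) to within 0.7 px. So the base is at (0.5702, 0.0094) with yaw 8.25°. I'll move over it.

Request:
arm_command(series=[{"linear": [0.006, -0.013, 0], "roll": 0.003, "gripper": 0}, {"linear": [0.0107, -0.0233, 0], "roll": 0, "gripper": 0}, {"linear": [0.0107, -0.0233, 0], "roll": 0, "gripper": 0}, {"linear": [0.0107, -0.0233, 0], "roll": 0, "gripper": 0}, {"linear": [0.009, -0.02, 0.005], "roll": 0, "gripper": 0}, {"linear": [0.0061, -0.0136, 0.012], "roll": 0, "gripper": 0}, {"linear": [0, 0, 0.015], "roll": 0, "gripper": 0}, {"linear": [0, 0, 0.018], "roll": 0, "gripper": 0}, {"linear": [0, 0, 0.015], "roll": 0, "gripper": 0}, {"linear": [0, 0, 0.01], "roll": 0, "gripper": 0}, {"linear": [0, 0, 0.005], "roll": 0, "gripper": 0}, {"linear": [0, 0, 0], "roll": 0, "gripper": 0}])

```text
t: 6.88
tool_pos: [0.5706, 0.0073, 0.0894]
ee_rot: [0.997, 0.071, -0.001, -0.0]
force: [-0.2, -0.2, -2.6]
gripper_width: 0.195
```

Run:
```python
from look import *
s,c,im,d,P=wrist('w4')
for n in ('scene','side'):
    i,dd=read_camera(n); cv2.imwrite(f'pics/{n}4.png',i[:,:,::-1]); np.savez(f'pics/{n}4.npz',im=i,d=dd)
a=cv2.imread('pics/scene4.png')[180:320,260:460]; b=cv2.imread('pics/side4.png')[170:310,200:400]
cv2.imwrite('pics/z5.png',np.vstack([cv2.resize(q,None,fx=2.1,fy=2.1,interpolation=cv2.INTER_CUBIC) for q in (a,b)]))
s=robot.get_state(); x=R.from_quat(s['ee_rot']).apply([1,0,0])[:2]; yy=R.from_quat(s['ee_rot']).apply([0,1,0])[:2]
C=np.array([.5702,.0094]); D=C-(-0.0002*x-0.0005*yy)-s['tool_pos'][:2]
print(s['t'],s['tool_pos'],'move tool x,y mm',1000*D@x,1000*D@yy,'head',np.degrees(np.arctan2(x[1],x[0])))
```

```text
t 6.8833 tcp [0.5706 0.0073 0.0894] head 8.13 zax [-2.2e-03  2.0e-04 -1.0e+00] F [-0.22 -0.24 -2.56] M [0.022 0.039 0.044] w 0.19491388915124502
7.0333 [0.57194535 0.0075802  0.09152334] move tool x,y mm -1.2687224796746104 -1.5495803362024343 head 8.178336000972658
```

View pics/w4.png

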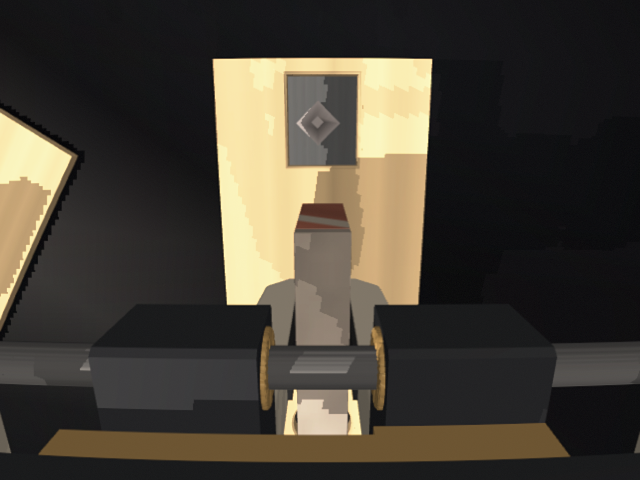

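View pics/z5.png

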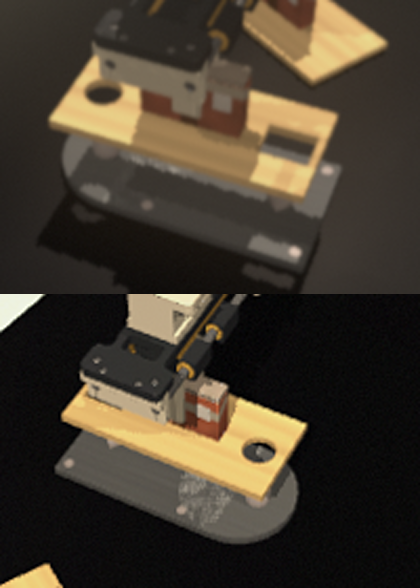

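The wrist view shows the diamond pin tip at (318,121) inside the slot, which spans columns 285–358 and rows 72–166. The side view shows the round hole over the round pin. I'll compute the relative offset directly from the pictures.

Run:
```python
from look import *
c=get_calibration('wrist'); z=np.load('pics/w4.npz'); c['eye']=z['eye'];c['orientation']=z['o']
im=z['im']; d=z['d']; P=z['P']
a=im[55:180,270:375,::-1]; cv2.imwrite('pics/z6.png',cv2.resize(a,None,fx=5,fy=4.6,interpolation=cv2.INTER_CUBIC)[:600])
x=R.from_quat(z['q']).apply([1,0,0])[:2]; yy=R.from_quat(z['q']).apply([0,1,0])[:2]
hsv=cv2.cvtColor(im,cv2.COLOR_RGB2HSV)
T=R.from_quat(z['q']).inv().apply(P.reshape(-1,3)-z['tool']).reshape(P.shape)
m=(d>0)&(hsv[...,1]>80)&(hsv[...,2]>90)&(np.abs(T[...,2]-.0147)<.006)&(np.abs(T[...,1])<.06)&(T[...,0]>0)
print('plate top z in world', np.median(P[m][:,2]))
Zt=np.median(P[m][:,2])
# slot hole: enclosed non-plate region, low depth
hole=((T[...,2]>.03)&(d>0)&(np.abs(T[...,1])<.03)&(T[...,0]>.04)&(T[...,0]<.11)).astype(np.uint8)
k,l,st,ce=cv2.connectedComponentsWithStats(hole); i=1+np.argmax(st[1:,4]); print(st[i],ce[i])
tip=onplane(c,[(318.3,121.5)],.044)[0]
slot=onplane(c,[(321.8,119.0)],Zt)[0]
D=(tip-slot)[:2]; print('tip minus slot centre in tool mm',1000*D@x,1000*D@yy)
```

```text
plate top z in world 0.07459668765869554
[ 288   76   69   89 6007] [322.1909439  119.92708507]
tip minus slot centre in tool mm -0.27210778104460515 -1.7458903151253349
```

View pics/z6.png

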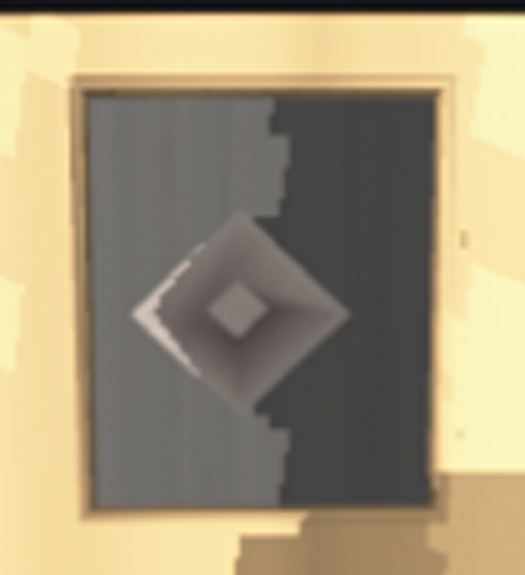

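Request:
arm_command(series=[{"linear": [-0.0008, -0.0019, 0], "roll": 0, "gripper": 0}, {"linear": [0, 0, 0.005], "roll": 0, "gripper": 0}, {"linear": [0, 0, 0.006], "roll": 0, "gripper": 0}, {"linear": [0, 0, 0.004], "roll": 0, "gripper": 0}, {"linear": [0, 0, 0], "roll": 0, "gripper": 0}, {"linear": [0, 0, 0], "roll": 0, "gripper": 0}, {"linear": [0, 0, 0], "roll": 0, "gripper": 0}])

```text
t: 7.62
tool_pos: [0.5701, 0.01, 0.0756]
ee_rot: [0.997, 0.072, -0.0, -0.0]
force: [0.3, 0.5, -2.2]
gripper_width: 0.19
```

Run:
```python
from look import *
s,c,im,d,P=wrist('w5')
a=im[55:180,270:375,::-1]; w=cv2.resize(a,None,fx=4,fy=4,interpolation=cv2.INTER_CUBIC)
i,dd=read_camera('side'); np.savez('pics/side5.npz',im=i,d=dd)
# side crop around projected round hole
cs=get_calibration('side'); x=R.from_quat(s['ee_rot']).apply([1,0,0]); rh=s['tool_pos']-.075*x+np.array([0,0,-.0147])
uv=proj(cs,rh)[0]; print('round hole px side',uv)
u,v=uv.astype(int); b=i[v-25:v+25,u-25:u+25,::-1]; b=cv2.resize(b,(380,500),interpolation=cv2.INTER_CUBIC); 
b=cv2.resize(i[v-25:v+25,u-19:u+19,::-1],(380,500),interpolation=cv2.INTER_CUBIC)
cv2.imwrite('pics/z7.png',np.hstack([w,b])); print(u,v)
```

```text
t 7.6167 tcp [0.5701 0.01   0.0756] head 8.22 zax [-1.e-04  0.e+00 -1.e+00] F [ 0.34  0.51 -2.15] M [ 0.024  0.001 -0.046] w 0.1902285120430942
round hole px side [321.62296329 250.00785976]
321 250
```

View pics/z7.png

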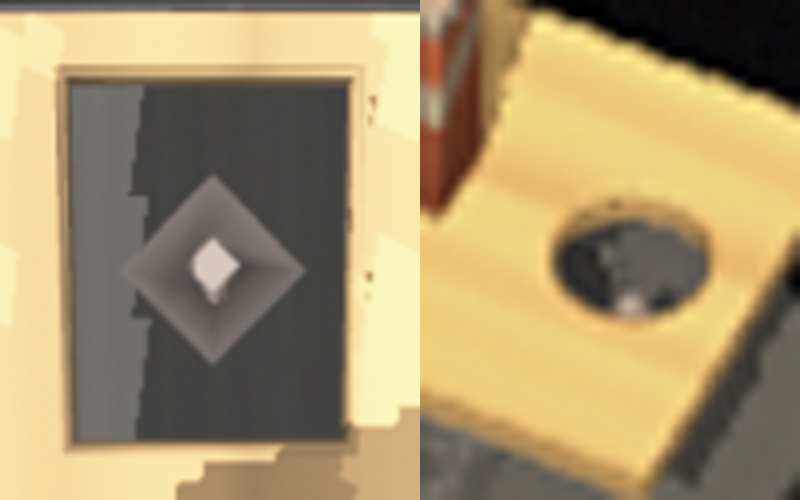

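Run:
```python
from look import *
cs=get_calibration('side'); C=np.array([.5702,.0094]);y=np.radians(8.25);u=np.array([np.cos(y),np.sin(y)]);w=np.array([-u[1],u[0]])
t=proj(cs,[*(C-.075*u),.044])[0]
top=.0756-.0147
h=proj(cs,[*(C-.075*u),top])[0]
print('tip',t,'hole if aligned',h,'diff',t-h,'observed diff',np.array([323.,255.5])-np.array([323.2,250.5]))
for nm,v in (('x',u),('y',w)):
    print('px per mm',nm,proj(cs,[*(C-.075*u+.001*v),top])[0]-h)
```

```text
tip [321.59928997 255.39559338] hole if aligned [321.7560469  249.77367973] diff [-0.15675693  5.62191365] observed diff [-0.2  5. ]
px per mm x [-0.48269449 -0.19203059]
px per mm y [-0.23944721  0.37450682]
```

The round pin tip sits in its hole in the side view within about 1 mm of the expected spot, and the diamond tip is within 1 mm of the slot's centre. Lowering over the tapers.

Request:
arm_command(series=[{"linear": [0, 0, 0.003], "roll": 0, "gripper": 0}, {"linear": [0, 0, 0.005], "roll": 0, "gripper": 0}, {"linear": [0, 0, 0.005], "roll": 0, "gripper": 0}, {"linear": [0, 0, 0.005], "roll": 0, "gripper": 0}, {"linear": [0, 0, 0.005], "roll": 0, "gripper": 0}, {"linear": [0, 0, 0.004], "roll": 0, "gripper": 0}, {"linear": [0, 0, 0], "roll": 0, "gripper": 0}, {"linear": [0, 0, 0], "roll": 0, "gripper": 0}, {"linear": [0, 0, 0], "roll": 0, "gripper": 0}])

```text
t: 8.47
tool_pos: [0.5702, 0.0099, 0.0487]
ee_rot: [0.997, 0.072, 0.0, 0.0]
force: [-0.0, 0.5, -1.8]
gripper_width: 0.188
```

Run:
```python
from look import *
s,c,im,d,P=wrist('w6')
a=im[55:180,270:375,::-1]; w=cv2.resize(a,None,fx=4,fy=4,interpolation=cv2.INTER_CUBIC)
i,dd=read_camera('side')
b=cv2.resize(i[235:285,304:342,::-1],(380,500),interpolation=cv2.INTER_CUBIC)
cv2.imwrite('pics/z8.png',np.hstack([w,b]))
```

```text
t 8.4667 tcp [0.5702 0.0099 0.0487] head 8.22 zax [ 1.e-04  0.e+00 -1.e+00] F [-0.04  0.5  -1.75] M [-0.01   0.03  -0.027] w 0.18752794562834316
```

View pics/z8.png

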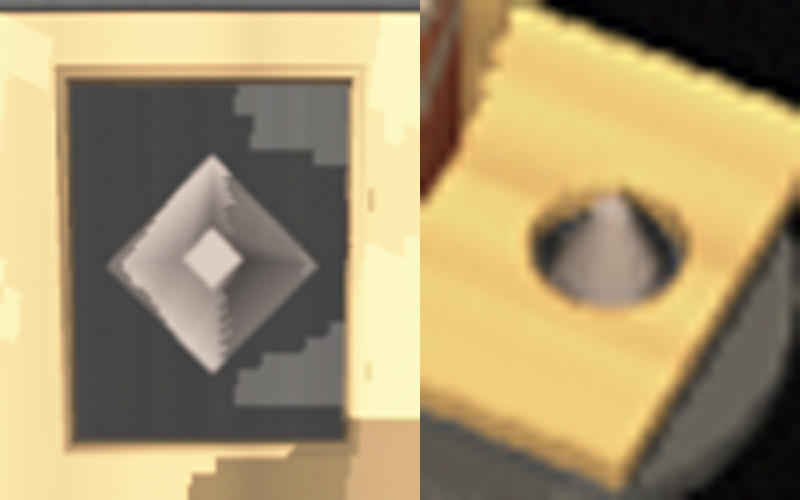

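Both pins are centred in their holes and the force is unchanged, just the piece's weight. The underside is at about 26 mm, so I'll continue slowly.

Request:
arm_command(series=[{"linear": [0, 0, 0.003], "roll": 0, "gripper": 0}, {"linear": [0, 0, 0.003], "roll": 0, "gripper": 0}, {"linear": [0, 0, 0.003], "roll": 0, "gripper": 0}, {"linear": [0, 0, 0.003], "roll": 0, "gripper": 0}, {"linear": [0, 0, 0.001], "roll": 0, "gripper": 0}, {"linear": [0, 0, 0], "roll": 0, "gripper": 0}, {"linear": [0, 0, 0], "roll": 0, "gripper": 0}])

```text
t: 9.15
tool_pos: [0.57, 0.0099, 0.0355]
ee_rot: [0.997, 0.072, -0.0, -0.0]
force: [0.8, -0.0, -2.7]
gripper_width: 0.192
```

Request:
arm_command(series=[{"linear": [0, 0, 0.001], "roll": 0, "gripper": 0}, {"linear": [0, 0, 0.001], "roll": 0, "gripper": 0}, {"linear": [0, 0, 0], "roll": 0, "gripper": 0}, {"linear": [0, 0, 0], "roll": 0, "gripper": 0}])

```text
t: 9.48
tool_pos: [0.5701, 0.0099, 0.0337]
ee_rot: [0.997, 0.072, -0.0, -0.0]
force: [0.7, 0.7, -2.6]
gripper_width: 0.19
```

Request:
arm_command(series=[{"linear": [0, 0, 0.0005], "roll": 0, "gripper": 0}, {"linear": [0, 0, 0], "roll": 0, "gripper": 0}, {"linear": [0, 0, 0], "roll": 0, "gripper": 0}])

```text
t: 9.73
tool_pos: [0.5701, 0.0099, 0.0332]
ee_rot: [0.997, 0.072, -0.0, -0.0]
force: [0.6, 0.4, -2.3]
gripper_width: 0.189
```

Request:
arm_command(series=[{"linear": [0, 0, 0.0005], "roll": 0, "gripper": 0}, {"linear": [0, 0, 0], "roll": 0, "gripper": 0}, {"linear": [0, 0, 0], "roll": 0, "gripper": 0}])

```text
t: 9.98
tool_pos: [0.5701, 0.0099, 0.0327]
ee_rot: [0.997, 0.072, 0.0, 0.0]
force: [-0.2, -0.1, -1.4]
gripper_width: 0.188
```

Request:
arm_command(series=[{"linear": [0, 0, 0.0005], "roll": 0, "gripper": 0}, {"linear": [0, 0, 0], "roll": 0, "gripper": 0}, {"linear": [0, 0, 0], "roll": 0, "gripper": 0}])

```text
t: 10.23
tool_pos: [0.5701, 0.0099, 0.0327]
ee_rot: [0.997, 0.072, 0.0, 0.0]
force: [-1.8, 0.1, 4.2]
gripper_width: 0.191
```

The force rose from −2 to +4 N with the TCP stopped at 0.0327, so the underside is at about 10 mm and the plate is touching the base. Letting go.

Request:
arm_command(series=[{"linear": [0, 0, 0], "roll": 0, "gripper": 0.7}, {"linear": [0, 0, 0], "roll": 0, "gripper": 0.7}, {"linear": [0, 0, 0], "roll": 0, "gripper": 0.7}, {"linear": [0, 0, 0], "roll": 0, "gripper": 0.7}, {"linear": [0, 0, 0], "roll": 0, "gripper": 0.7}, {"linear": [0, 0, 0], "roll": 0, "gripper": 0.7}, {"linear": [0, 0, 0], "roll": 0, "gripper": 0.7}, {"linear": [0, 0, 0], "roll": 0, "gripper": 0.7}])

```text
t: 10.9
tool_pos: [0.5701, 0.0099, 0.0321]
ee_rot: [0.997, 0.072, 0.0, -0.0]
force: [0.1, -0.7, -0.4]
gripper_width: 0.686
```

Run:
```python
from look import *
s,c,im,d,P=wrist('w7')
hsv=cv2.cvtColor(im,cv2.COLOR_RGB2HSV)
m=(d>0)&(hsv[...,1]>80)&(hsv[...,2]>90)&(P[...,2]<.06)&(np.hypot(P[...,0]-.57,P[...,1]-.009)<.12)&(P[...,2]>.0)
Q=P[m]; A=np.c_[Q[:,:2]-[.57,.009],np.ones(len(Q))]; co,*_=np.linalg.lstsq(A,Q[:,2],rcond=None); print('plate top fit',co[2],np.degrees(co[:2]),m.sum())
```

```text
t 10.9 tcp [0.5701 0.0099 0.0321] head 8.22 zax [ 0.  0. -1.] F [ 0.1  -0.67 -0.43] M [0.015 0.016 0.01 ] w 0.6863032960864698
plate top fit 0.01817989274118493 [-0.21830828  0.01872046] 30530
```

View pics/w7.png

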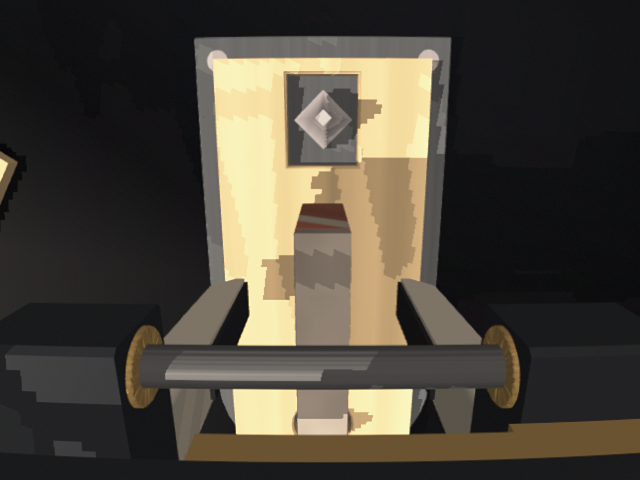

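The jaws are open and the plate lies level on the base. Its fitted top is at 18.2 mm (18 expected), and the diamond pin stands in the slot at (323,118). Now retreating upward.

Request:
arm_command(series=[{"linear": [0, 0, -0.005], "roll": 0, "gripper": 0.7}, {"linear": [0, 0, -0.015], "roll": 0, "gripper": 0.7}, {"linear": [0, 0, -0.025], "roll": 0, "gripper": 0.7}, {"linear": [0, 0, -0.03], "roll": 0, "gripper": 0.7}, {"linear": [0, 0, -0.03], "roll": 0, "gripper": 0.7}, {"linear": [0, 0, -0.03], "roll": 0, "gripper": 0.7}, {"linear": [0, 0, -0.02], "roll": 0, "gripper": 0.7}, {"linear": [0, 0, -0.01], "roll": 0, "gripper": 0.7}, {"linear": [0, 0, 0], "roll": 0, "gripper": 0.7}, {"linear": [0, 0, 0], "roll": 0, "gripper": 0.7}])

```text
t: 11.78
tool_pos: [0.5698, 0.01, 0.1968]
ee_rot: [0.997, 0.072, -0.0, 0.0]
force: [-0.2, -0.3, -0.4]
gripper_width: 0.696
```

Run:
```python
from look import *
s,c,im,d,P=wrist('w8')
hsv=cv2.cvtColor(im,cv2.COLOR_RGB2HSV)
near=np.hypot(P[...,0]-.57,P[...,1]-.009)<.13
m=(d>0)&(hsv[...,1]>80)&(hsv[...,2]>90)&near&(np.abs(P[...,2]-.018)<.008)
Q=P[m]; A=np.c_[Q[:,:2]-[.57,.009],np.ones(len(Q))]; co,*_=np.linalg.lstsq(A,Q[:,2],rcond=None); print('plate top z',co[2],'tilt deg',np.degrees(co[:2]),m.sum())
vv,uu=np.mgrid[0:480,0:640]
W=onplane(c,np.c_[uu[m],vv[m]],.018)[:,:2]; print('plate',cv2.minAreaRect(W.astype(np.float32)*1000))
m=(np.abs(P[...,2]-.010)<.003)&(d>0)&(np.hypot(P[...,0]-.57,P[...,1]-.009)<.14)
W=onplane(c,np.c_[uu[m],vv[m]],0.010)[:,:2]; print('base',m.sum(),cv2.minAreaRect(W.astype(np.float32)*1000))
for n in ('scene','side'):
    i,dd=read_camera(n); cv2.imwrite(f'pics/{n}8.png',i[:,:,::-1]); np.savez(f'pics/{n}8.npz',im=i,d=dd)
    c=get_calibration(n); P=withdepth(c,np.c_[uu.ravel(),vv.ravel()],dd.ravel()).reshape(480,640,3)
    hsv=cv2.cvtColor(i,cv2.COLOR_RGB2HSV)
    w=((hsv[...,0]>8)&(hsv[...,0]<28)&(hsv[...,1]>90)&(hsv[...,2]>120)&(np.abs(P[...,2]-0.008)<0.008)&(dd>0)&(P[...,1]>.13)).astype(np.uint8)
    k,l,st,ce=cv2.connectedComponentsWithStats(w); j=1+np.argmax(st[1:,4])
    print(n,'spare',cv2.minAreaRect((onplane(c,np.c_[uu[l==j],vv[l==j]],.008)[:,:2]*1000).astype(np.float32)))
```

```text
t 11.7833 tcp [0.5698 0.01   0.1968] head 8.22 zax [-0. -0. -1.] F [-0.18 -0.34 -0.4 ] M [ 0.05   0.048 -0.04 ] w 0.6963379276571431
plate top z 0.0178232668968396 tilt deg [ 0.01196857 -0.18664789] 6698
plate ((569.9013061523438, 10.345726013183594), (199.91094970703125, 90.40399169921875), 8.237725257873535)
base 7208 ((570.42578125, 9.747314453125), (218.78712463378906, 110.01835632324219), 8.526278495788574)
scene spare ((534.7039184570312, 246.6720733642578), (94.88404083251953, 206.2010040283203), 65.55411529541016)
side spare ((531.1405029296875, 246.86386108398438), (91.48479461669922, 203.78163146972656), 65.70736694335938)
```

View pics/w8.png

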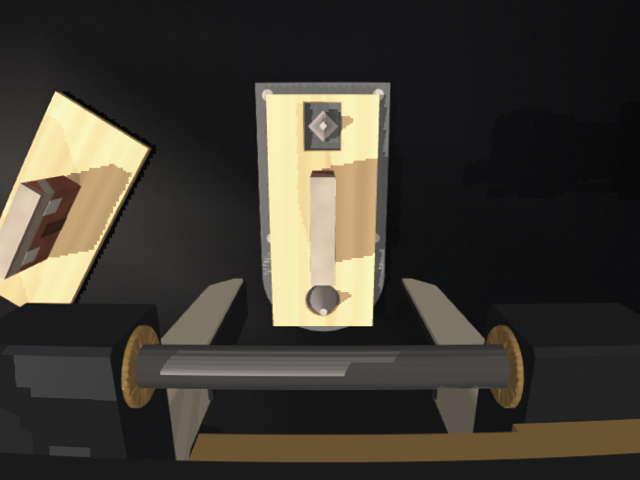

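View pics/side8.png

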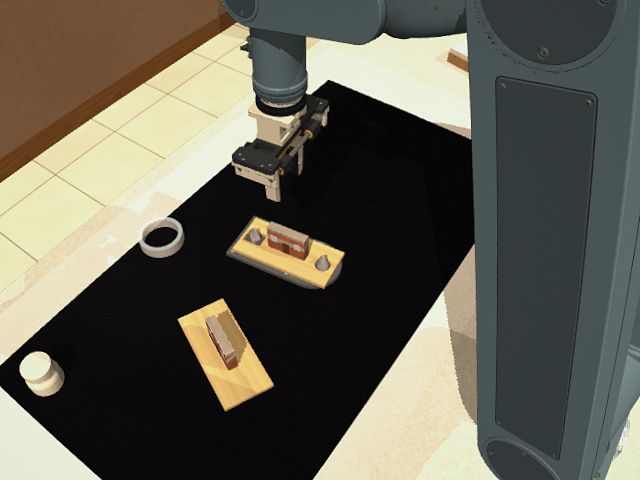

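The wrist view shows the piece lying on the base with both pins through their holes, diamond at (323,126) and round at (323,299). The side view shows the same at (254,235) and (323,262). The gripper is clear above, and the spare is unmoved at (225,355). I'll hand in the job.

Run:
```python
from bench import job
print(job.close_job())
```

```text
the job is handed in; nothing more can be done
None
```

The holed wall piece is on the registration base, round hole over the round pin and slot over the diamond pin, and the job is handed in. I gripped it by its wall at 30 N and held it until the wrist force showed it touching the base. Then I opened the jaws and lifted the gripper clear. The last clock reading before hand-in was about 12 s.

**Seating:** the plate top measured 17.8 mm high, where 18 mm is expected when fully home, with a tilt of no more than 0.2°.

**Alignment:** the plate centre was within about 1 mm of the base centre, and the yaws agreed to 0.3° (8.24° and 8.53°). The wrist and side pictures both show both pins standing through their holes.

**Spare piece:** the side camera found it within 0.1 mm of its starting position. The scene camera fit differed by about 0.5 mm and 0.6°, which I take as fit noise because the arm never went near it.

**Disagreements:** the scene and side cameras differed from each other by up to 6 mm in absolute position. I relied on the wrist camera, and its picture of the pin tips matched the fitted base pose to under a pixel. No check failed.

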